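# Stand the fallen cleaner bottle against its stop

### The job

The square cleaner bottle has fallen over on the bench: set it down upright, without dropping it, on the low aluminium stand, at the end farthest from the stop plate. Then ease it along the middle of the stand until its flat side just touches the upright stop plate, without pushing the plate out of its setting. Leave the bottle standing there, square against the plate, and do not disturb the other things on the bench.

Things in the scene. Friction and masses are not known exactly. Their poses are not given: they have to be found in the camera images.
- bottle: square white plastic bottle, black cap, 160 mm tall, 0.2 to 0.45 kg. Body 56 x 56 mm up to 116 mm, shoulder to 130, neck 26 mm and cap (140 to 160 mm) 32 mm in diameter. Origin: centre of the underside; z runs from there to the cap, x and y square to the flat sides. Centre of mass about 65 mm up. Starts lying on a flat side (origin 28 mm above the bench), cap roughly towards the robot.
- stand: low fixed aluminium plate, 240 mm long (its x) by 130 mm wide (its y), flat top 12 mm above the bench; thin rims along both long sides, inner faces 65 mm from the middle line, 6 mm higher than the top. Origin: centre of the underside. +x points along it away from the robot, towards the stop plate; Smooth: things slide on it with friction about 0.2; pushed above some 100 mm up, a bottle may tip.
- stand_top (a point): centre of the stand's top surface, axes as the stand's
- stop_face (a point): bottom middle of the stop plate's face that the bottle must touch, at the height of the stand's top; axes as the stand's, the face looks along -x. The upright steel plate is 100 mm wide, 50 mm high, 5 mm thick, its foot reaching 38 mm behind the face. Held by friction only: it slips along the stand's x when pushed with about 18 N.
- stop (a joint): position of the stop plate along the stand's +x, m. Its face is 5 mm + this value beyond the stand's centre.
- jar: bystander: closed glass jar 68 mm in diameter, 85 mm tall, on the bench; origin: centre of the underside
- shaft: bystander: steel shaft 190 mm long with two 32 mm collars, lying on the bench; origin: under its middle, long axis x
- screwdriver: bystander: screwdriver 200 mm long lying on the bench; long axis x
Mind the look-alikes: they are no part of the job. Several things have the shape of the bottle; the one meant has the colours described above.

How it is judged:
On the way, in this order (a step that is already met when the one before it is completed fails the run):
1. the bottle stands upright (within 0.1 rad) on the stand, within 40 mm of its middle line, with at least 20 mm between it and the stop plate (angle between bottle's own z axis and vertical below 0.1 rad and z of bottle in the frame of stand_top between -0.003 and 0.003 m and contact force between bottle and stand above 0.5 N and y of bottle in the frame of stand_top between -0.04 and 0.04 m and x of bottle in the frame of stop_face below -0.048 m and x of bottle in the frame of stand_top above -0.12 m), for 0.2 s.
2. the standing bottle touches the stop plate (angle between bottle's own z axis and vertical below 0.1 rad and contact force between bottle and stop above 0.3 N).
At the end, for the whole second after the job is handed in: Bottle released, still and upright (0.05 rad) on the stand, within 30 mm of its middle line, a flat side against the stop plate (gap at most 4 mm, square within 0.09 rad); stop plate within 5 mm of its start; other things within 30 mm of theirs (angle between bottle's own z axis and vertical below 0.05 rad and z of bottle in the frame of stand_top between -0.003 and 0.003 m and contact force between bottle and stand above 0.5 N and y of bottle in the frame of stand_top between -0.03 and 0.03 m and x of bottle in the frame of stop_face between -0.032 and -0.024 m and (angle between the x axis of bottle and the x axis of stand, either way round below 0.09 rad or angle between the y axis of bottle and the x axis of stand, either way round below 0.09 rad) and distance of stop_face from where it was at the start of the episode below 0.005 m and linear speed of bottle below 0.02 m/s and angular speed of bottle below 0.1 rad/s); the robot touches nothing.
It fails at once if the stop plate is pushed more than 5 mm out of its setting (distance of stop_face from where it was at the start of the episode above 0.005 m).
It fails at once if the bottle is dropped or banged onto the stand (more than 60 N) (contact force between bottle and stand above 60 N).
It fails at once if the jar, the shaft or the screwdriver is moved more than 30 mm (distance of any of jar, shaft, screwdriver from where it was at the start of the episode above 0.03 m).
It also fails if it takes over 45 s, if anything falls off the work surface, if the arm or the gripper's body presses on something with over 40 N, if the wrist force passes 120 N, or if a joint passes its speed limit or range.

### The arm

A 6-joint arm with a two-finger parallel gripper is mounted at the origin on the work surface. World frame = base frame: x ahead of the robot, y to its left, z up, the work surface at z = 0. Lengths are in m, angles in rad, forces in N, time in s.
With the tool pointing down it reaches from about 0.35 to 0.925 m from the base axis. Payload 6.4 kg.
Tool frame: the origin (TCP) lies on the mounting face of the last link; the fingertips stand 173 mm ahead of it and the grasp point (between the pads) lies 155 mm ahead of it; z points along the fingers, y is the line along which they close (so a half turn about z gives the same grasp; the last joint's range is limited). The gripper opens to 85 mm and grips with 20 to 120 N. Pads are 22 mm wide; open, the fingers measure 114 mm over their backs; the gripper's body (76 mm by 85 mm) begins 54 mm behind the grasp point. The pads swing forward as they close: fully open they stand 13 mm farther back than shut.
Start: joints at [-1.505, 0.245, 1.558, -0, 1.339, -0.174], TCP at [0.154, -0.631, 0.405] pointing down, gripper open.
Joint ranges: [-3.13, 3.13], [-1.02, 2.26], [0.13, 2.54], [-0.95, 4.09], [0.21, 2.88], [-2.74, 2.74]. Speed limits (rad/s): [2.57, 2.57, 3.14, 3.14, 3.14, 3.14].

### API

Orientations are given as a rotation vector (axis times angle).
In Python, from plant import sense, viewer, r gives the robot as it stands.
- The arm moves only by the shell command python3 -m inch 'ROWS' [FORCE]. ROWS is JSON, a list that holds one entry, the list of rows, each a list of 7 numbers: the shift along the world's x, y, z in cm, then the turn, a rotation vector about the world's x, y, z in degrees, then the opening, from 0 (shut) to 1 (fully open). In form: [[[dx, dy, dz, ax, ay, az, fingers], ...]]. A call has 1 to 10 rows; each row shifts and turns the commanded pose from where the row before left it; what a row does not reach is not made up. A row lasts 1/10 s, in which the tool goes at most 50 mm and 8.59 degrees, less where a joint would pass 70% of its speed; a pose out of reach is approached as far as the arm can. A call with a gripper value outside its range is refused whole. The fingers move at their own pace and stop on an object; FORCE is the grip in N (left out, the last holds). Time passes only in rows, so rows that do not move let the fingers close. It gives the time, the measured TCP pose, the force, the opening and the grip force at its end, in the units of the state.
- sense(): the state, without advancing time (a new reading comes with each control period).
- viewer.capture(name): name is "scene" or "top" or "wrist"; returns a dict with "color" (420x560x3 uint8, red, green, blue), "camera_matrix" (3x3 intrinsics, pixels), "T" (4x4, takes a point from camera to world coordinates). Camera axes: x right, y down, z forward; pixel columns grow to the right and rows downward; lengths in m; the calibration is good to about 2 mm. A picture is of the moment at which its call begins. There is no depth.
- r.hand_in(): hands the job in; it is judged then, once.
The state is a dict: "time": time; "qpos": joint angles; "qvel": joint speeds; "tau": joint torques, N m; "ee_pos": TCP position; "ee_rot": TCP orientation; "force": force on the tool from outside, world axes, zero at the start; "ft_torque": the same for the moment, N m; "finger_gap": finger opening in m; "finger_force": force on a finger pad.
Only numpy, scipy, OpenCV 4.12 (cv2) and the standard library are available. Lean on these libraries where they do the work, as an engineer would, in place of code of your own. Each camera call takes 0.05 s, during which the arm holds its last target. There are 200 camera calls.

## Working session

There is one attempt and no reset: what is moved stays moved. The work goes in short steps, Python scripts to look and compute and a shell command to move; the robot and the scene stay as the last step left them, time stands still between calls to the robot, and variables do not carry over. Pictures are saved under pics/ and viewed, at most 10 in all, crops included, and the job is handed in when it is done.

```bash
mkdir -p pics; ls; python3 - <<'E'
from plant import sense, viewer, r
import cv2,pickle,numpy as np
d={}
for n in("scene","top"):
    c=viewer.capture(n);d[n]=c
    cv2.imwrite(f"pics/{n}0.png",c["color"][:,:,::-1])
    print(n,c["camera_matrix"].round(1).tolist(),c["T"].round(3).tolist())
pickle.dump(d,open("cap0.pkl","wb"))
s=sense();print({k:np.round(v,3).tolist() for k,v in s.items()})
E
```

```text
pics
scene [[481.1, 0.0, 273.0], [0.0, 481.1, 217.4], [0.0, 0.0, 1.0]] [[0.522, 0.57, -0.634, 1.552], [0.853, -0.339, 0.397, -0.531], [0.012, -0.748, -0.663, 0.999], [0.0, 0.0, 0.0, 1.0]]
top [[404.3, 0.0, 283.7], [0.0, 404.3, 207.7], [0.0, 0.0, 1.0]] [[0.015, -0.996, 0.084, 0.553], [-1.0, -0.016, -0.014, 0.026], [0.015, -0.084, -0.996, 1.335], [0.0, 0.0, 0.0, 1.0]]
{'time': 0.1, 'qpos': [-1.505, 0.246, 1.559, 0.0, 1.339, -0.174], 'qvel': [0.001, -0.001, -0.004, -0.0, -0.0, 0.0], 'tau': [-0.001, -43.067, -32.713, -0.0, 0.003, 0.0], 'ee_pos': [0.154, -0.631, 0.404], 'ee_rot': [-3.117, -0.376, -0.0], 'force': [-0.195, 0.581, -0.076], 'ft_torque': [0.007, -0.053, 0.054], 'finger_force': 0.0, 'finger_gap': 0.085}
```

View pics/scene0.png

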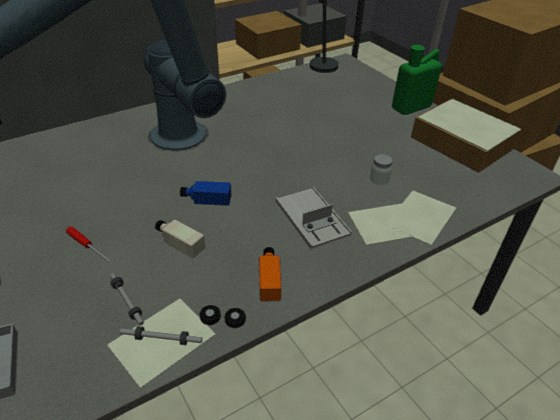

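View pics/top0.png

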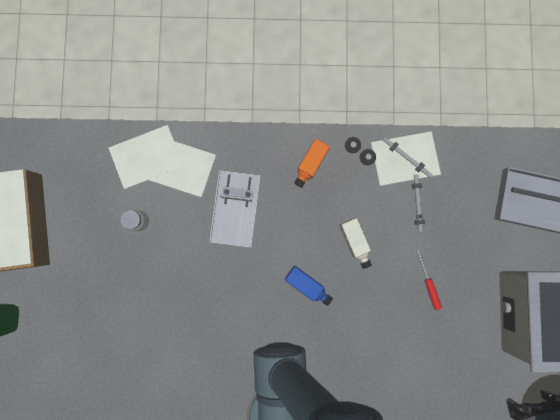

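Candidates for the bottle in the top view are white with a black cap (356,240), orange (313,162) and blue (307,284). In the scene view they are white (183,237), orange (270,277) and blue (210,193). I choose the white one. Next I'll measure it and check a close crop.

```bash
cat > h.py <<'E'
import numpy as np,cv2
def ray(c,uv,z):
    uv=np.atleast_2d(np.asarray(uv,float));K=c["camera_matrix"];T=c["T"]
    d=np.c_[(uv-[K[0,2],K[1,2]])/[K[0,0],K[1,1]],np.ones(len(uv))]@T[:3,:3].T
    return T[:3,3]+d*((z-T[2,3])/d[:,2])[:,None]
def proj(c,P):
    P=np.atleast_2d(P);T=c["T"];q=(P-T[:3,3])@T[:3,:3];return (q[:,:2]/q[:,2:])*np.diag(c["camera_matrix"])[:2]+c["camera_matrix"][:2,2]
E
python3 - <<'E'
import pickle;from h import *
d=pickle.load(open("cap0.pkl","rb"));c=d["top"];im=c["color"];hsv=cv2.cvtColor(im,cv2.COLOR_RGB2HSV)
def blob(mask,box):
    x0,y0,x1,y1=box;m=np.zeros_like(mask);m[y0:y1,x0:x1]=mask[y0:y1,x0:x1]
    cs,_=cv2.findContours(m,cv2.RETR_EXTERNAL,cv2.CHAIN_APPROX_NONE);return max(cs,key=cv2.contourArea)
v=hsv[:,:,2]
print(v[230,350],v[200,225],v[120+180,200],im[230,350],im[200,225])
k=blob((v>130).astype('u1')*255,(330,205,385,275))
b=cv2.boxPoints(cv2.minAreaRect(k));print("white",b.tolist(),ray(c,b,.056).round(4).tolist())
k2=blob((v<40).astype('u1')*255,(350,250,385,275));M=cv2.moments(k2);u=[M['m10']/M['m00'],M['m01']/M['m00']];print("cap",u,ray(c,u,.028+.01))
k=blob((v>115).astype('u1')*255,(195,160,275,256))
b=cv2.boxPoints(cv2.minAreaRect(k));print("stand",b.tolist(),ray(c,b,.018).round(4).tolist())
a=cv2.resize(im[160:255,195:275,::-1],None,fx=5,fy=5,interpolation=cv2.INTER_CUBIC);e=cv2.resize(im[205:280,325:385,::-1],None,fx=5,fy=5,interpolation=cv2.INTER_CUBIC)
o=np.zeros((475,710,3),'u1');o[:,:400]=a;o[:375,405:705]=e;cv2.imwrite("pics/crop.png",o)
E
```

```text
213 100 127 [207 213 202] [ 90  94 100]
white [[340.27587890625, 223.68966674804688], [361.31036376953125, 215.27587890625], [377.58624267578125, 255.96554565429688], [356.5517578125, 264.37933349609375]] [[0.613, -0.1722, 0.056], [0.6407, -0.2391, 0.056], [0.513, -0.2904, 0.056], [0.4857, -0.2239, 0.056]]Traceback (most recent call last):
  File "<stdin>", line 10, in <module>
  File "<stdin>", line 5, in blob
ValueError: max() iterable argument is empty
```

```bash
python3 - <<'E'
import pickle;from h import *
d=pickle.load(open("cap0.pkl","rb"));c=d["top"];im=c["color"]
g=cv2.cvtColor(im,cv2.COLOR_RGB2GRAY)
for y in (180,200,215,230,240): print(y,g[y,200:272:2].tolist())
print(g[262:268,358:374].tolist())
a=cv2.resize(im[160:255,195:275,::-1],None,fx=5,fy=5,interpolation=cv2.INTER_CUBIC);e=cv2.resize(im[205:280,325:385,::-1],None,fx=5,fy=5,interpolation=cv2.INTER_CUBIC)
o=np.zeros((475,710,3),'u1');o[:,:400]=a;o[:375,405:705]=e;cv2.imwrite("pics/crop.png",o)
E
```

```text
180 [210, 209, 211, 207, 128, 128, 128, 132, 126, 155, 170, 174, 175, 178, 92, 170, 174, 176, 180, 174, 177, 176, 175, 176, 142, 89, 173, 174, 173, 175, 132, 127, 128, 130, 125, 127]
200 [124, 127, 127, 125, 126, 130, 126, 135, 157, 177, 182, 180, 128, 103, 179, 180, 171, 171, 167, 165, 140, 122, 101, 94, 106, 95, 166, 177, 171, 133, 123, 129, 129, 127, 125, 124]
215 [126, 127, 129, 128, 124, 127, 131, 160, 177, 180, 177, 182, 179, 182, 177, 178, 182, 180, 178, 178, 179, 185, 181, 182, 183, 177, 181, 171, 128, 122, 129, 127, 127, 125, 127, 125]
230 [123, 125, 125, 128, 124, 139, 154, 178, 177, 174, 180, 176, 177, 176, 179, 180, 176, 178, 176, 179, 185, 180, 181, 178, 177, 179, 179, 127, 130, 121, 126, 126, 127, 128, 128, 125]
240 [128, 126, 124, 126, 125, 139, 180, 178, 176, 179, 179, 177, 176, 174, 181, 177, 177, 178, 181, 181, 181, 178, 179, 178, 180, 184, 129, 125, 126, 125, 125, 125, 123, 127, 126, 124]
[[125, 124, 108, 118, 130, 121, 100, 86, 66, 59, 57, 56, 76, 120, 122, 119], [127, 123, 97, 77, 71, 65, 60, 58, 64, 60, 54, 56, 63, 101, 122, 120], [123, 124, 93, 59, 57, 52, 57, 60, 62, 62, 59, 54, 54, 81, 116, 124], [122, 121, 118, 75, 53, 53, 57, 58, 61, 59, 59, 53, 56, 77, 120, 123], [122, 124, 125, 85, 56, 56, 56, 58, 59, 55, 58, 71, 108, 117, 123, 125], [127, 121, 121, 118, 71, 55, 53, 56, 60, 77, 109, 115, 120, 121, 125, 125]]
```

View pics/crop.png

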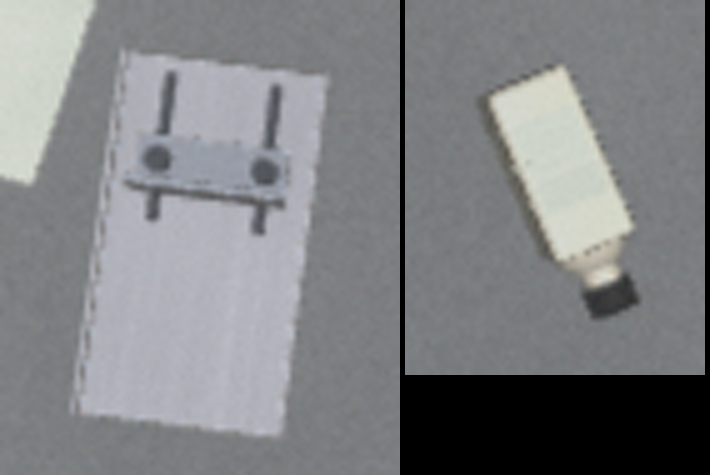

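The crop confirms it: white body, black cap at about (366,263), base end at about (350,220). The stand corners and the plate's front edge at about (236,198) are clear too.

```bash
python3 - <<'E'
import pickle;from h import *
d=pickle.load(open("cap0.pkl","rb"));c=d["top"];im=c["color"];g=cv2.cvtColor(im,cv2.COLOR_RGB2GRAY)
def rect(th,box,open_k):
    x0,y0,x1,y1=box;m=np.zeros_like(g);m[y0:y1,x0:x1]=(g[y0:y1,x0:x1]>th)*255
    m=cv2.morphologyEx(m,cv2.MORPH_CLOSE,np.ones((9,9)) if open_k==0 else np.ones((3,3)))
    if open_k:m=cv2.morphologyEx(m,cv2.MORPH_OPEN,cv2.getStructuringElement(cv2.MORPH_ELLIPSE,(open_k,open_k)))
    cs,_=cv2.findContours(m,cv2.RETR_EXTERNAL,cv2.CHAIN_APPROX_NONE);k=max(cs,key=cv2.contourArea)
    return cv2.boxPoints(cv2.minAreaRect(k))
def rep(n,b,z):
    P=ray(c,b,z);L=np.linalg.norm(np.roll(P,-1,0)-P,axis=1);e=np.roll(P,-1,0)-P;i=L.argmax()
    print(n,np.round(b,1).tolist(),"ctr",P.mean(0).round(4),"L",L.round(4),"dir",np.degrees(np.arctan2(e[:,1],e[:,0])).round(2));return P
m=rep("bottle",rect(165,(330,205,385,268),15),.056)
man=(np.array([[490,97],[565,67],[632,232],[557,262]])-[405,0])/5+[325,205]-.4
P=rep("bottle manual",man,.056)
b=P[:2].mean(0);a=P[2:].mean(0)-b;print("base",b.round(4),"yaw cap",np.degrees(np.arctan2(a[1],a[0])))
rep("stand",rect(150,(205,165,270,252),0),.016)
man=np.array([[122,50],[328,75],[282,437],[74,413]])/5+[195,160]-.4
S=rep("stand manual",man,.016);n=S[:2].mean(0);f=S[2:].mean(0);e=n-f;yaw=np.arctan2(e[1],e[0]);print("stand yaw",np.degrees(yaw))
# plate top front edge z=.062
pe=np.array([[125,183],[285,205]])/5+[195,160]-.4
Q=ray(c,pe,.062);C=S.mean(0);R=np.array([[np.cos(yaw),np.sin(yaw)],[-np.sin(yaw),np.cos(yaw)]])
print("plate in stand",((Q-C)[:,:2]@R.T).round(4).tolist())
for x in(-.08,.02): print("stand pt",x,(C[:2]+R.T@[x,0]).round(4))
E
```

```text
bottle [[341.20001220703125, 224.5], [356.3999938964844, 218.0], [371.3999938964844, 252.8000030517578], [356.20001220703125, 259.3999938964844]] ctr [ 0.5666 -0.223   0.056 ] L [0.0529 0.1192 0.0525 0.119 ] dir [ -66.08 -156.66  113.67   23.51]
bottle manual [[341.6, 224.0], [356.6, 218.0], [370.0, 251.0], [355.0, 257.0]] ctr [ 0.5702 -0.2215  0.056 ] L [0.0516 0.112  0.0513 0.1118] dir [ -67.46 -157.77  112.31   22.4 ]
base [ 0.6219 -0.2003  0.056 ] yaw cap -157.68657685021412
stand [[195.1999969482422, 239.89999389648438], [205.10000610351562, 164.10000610351562], [260.6000061035156, 171.3000030517578], [250.6999969482422, 247.1999969482422]] ctr [0.6692 0.1896 0.016 ] L [0.2505 0.1842 0.2506 0.1813] dir [ -5.56 -96.52 173.77  83.43]
stand manual [[219.0, 169.6], [260.2, 174.6], [251.0, 247.0], [209.4, 242.2]] ctr [0.6606 0.1666 0.016 ] L [0.1365 0.239  0.1357 0.2397] dir [-96.01 173.96  84.28  -5.83]
stand yaw -5.938730149218108
plate in stand [[0.0283, 0.0476], [0.0265, -0.0544]]
stand pt -0.08 [0.581  0.1749]
stand pt 0.02 [0.6805 0.1645]
```

```bash
python3 -m inch '[[[4,4,0,0,0,0,1],[4,4,0,0,0,0,1],[4,4,0,0,0,0,1],[4,4,0,0,0,0,1],[4,4,0,0,0,0,1],[0,0,0,8,0,0,1],[0,0,0,8,0,0,1],[0,0,0,0,0,0,1],[0,0,0,0,0,0,1]]]'; python3 -c "
from plant import sense;print(sense()['qpos'])"
```

```text
time: 1.0
ee_pos: [0.331, -0.4548, 0.4042]
ee_rot: [-2.846, -0.342, -0.047]
force: [0.0, 0.9, 1.0]
finger_gap: 0.0853
finger_force: 0.0
[-1.15921428  0.087506    1.74250683  0.10936815  1.56668454  0.15780296]
```

```bash
python3 - <<'E'
import numpy as np
from scipy.spatial.transform import Rotation as R
D=[([-1.505,0.246,1.559,0,1.339,-.174],[-3.117,-.376,0],[.154,-.631,.4042]),([-1.15921428,0.087506,1.74250683,0.10936815,1.56668454,0.15780296],[-2.846,-.342,-.047],[.331,-.4548,.4042])]
for q,rv,p in D:
    A=R.from_euler('ZYZYZ',[q[0],q[1]+q[2],q[3],q[4],q[5]+np.pi/2]);print((A.inv()*R.from_rotvec(rv)).as_rotvec(degrees=True).round(2))
    X=R.from_euler('Z',-q[0]).apply(p); print(X.round(4), R.from_euler('Z',-q[0]).apply(R.from_rotvec(rv).as_matrix()[:,2]).round(3))
E
```

```text
Traceback (most recent call last):
  File "scipy/spatial/transform/_rotation.pyx", line 1413, in scipy.spatial.transform._rotation.Rotation.from_euler
ValueError: Expected axis specification to be a non-empty string of upto 3 characters, got ZYZYZ
```

```bash
python3 - <<'E'
import numpy as np
from scipy.spatial.transform import Rotation as R
D=[([-1.505,0.246,1.559,0,1.339,-.174],[-3.117,-.376,0],[.154,-.631,.4042]),([-1.15921428,0.087506,1.74250683,0.10936815,1.56668454,0.15780296],[-2.846,-.342,-.047],[.331,-.4548,.4042])]
for q,rv,p in D:
    T=R.from_rotvec(rv)
    A=R.from_euler('ZY',[q[0],q[1]+q[2]])*R.from_euler('ZYZ',[q[3],q[4],q[5]+np.pi/2]);print("sph",(A.inv()*T).as_rotvec(degrees=True).round(2))
    X=R.from_euler('Z',-q[0]).apply(p); print(X.round(4), R.from_euler('Z',-q[0]).apply(T.as_matrix()[:,2]).round(3))
    # UR-like: q4 pitch, q5 about z-ish
    for s in(1,-1):
      for s6 in (1,-1):
        U=R.from_euler('ZY',[q[0],q[1]+q[2]+q[3]]); print(s,s6,(U.inv()*T).as_matrix()[:,2].round(3))
E
```

```text
sph [-0.02 -0.01 -0.02]
[0.6398 0.1122 0.4042] [-0.002 -0.    -1.   ]
1 1 [ 0.973 -0.     0.23 ]
1 -1 [ 0.973 -0.     0.23 ]
-1 1 [ 0.973 -0.     0.23 ]
-1 -1 [ 0.973 -0.     0.23 ]
sph [-0.02 -0.01  0.01]
[0.5492 0.1214 0.4042] [-0.251  0.109 -0.962]
1 1 [0.988 0.109 0.113]
1 -1 [0.988 0.109 0.113]
-1 1 [0.988 0.109 0.113]
-1 -1 [0.988 0.109 0.113]
```

```bash
cat > k.py <<'E'
import numpy as np
from scipy.spatial.transform import Rotation as R
from scipy.optimize import least_squares
LO=np.array([-3.13,-1.02,.13,-.95,.21,-2.74]);HI=np.array([3.13,2.26,2.54,4.09,2.88,2.74])
def fk(q):
    A=R.from_euler('ZY',[q[0],q[1]+q[2]])*R.from_euler('ZYZ',[q[3],q[4],q[5]+np.pi/2])
    s=q[1]+q[2];w=np.array([.4226*np.sin(q[1])+.5518*np.sin(s),.1122,.205+.4226*np.cos(q[1])+.5518*np.cos(s)])
    return R.from_euler('Z',q[0]).apply(w)+.084*A.as_matrix()[:,2],A
def ik(p,A,q0):
    f=lambda q:np.r_[(fk(q)[0]-p)*5,(A.inv()*fk(q)[1]).as_rotvec()]
    s=least_squares(f,np.clip(q0,LO+.01,HI-.01),bounds=(LO,HI));return s.x,np.linalg.norm(s.fun)
def tool(n,c,eps,tilt):
    n,c=map(np.asarray,(n,c));z=np.cos(tilt)*n-np.sin(tilt)*c;y=eps*np.cross(n,c);return R.from_matrix(np.c_[np.cross(y,z),y,z])
def yawv(a):a=np.radians(a);return np.array([np.cos(a),np.sin(a),0])
Z=np.array([0,0,1.])
E
python3 - <<'E'
from k import *
q=np.array([-1.15921428,0.087506,1.74250683,0.10936815,1.56668454,0.15780296]);print(fk(q)[0])
rng=np.random.default_rng(0)
def best(p,A):
    o=[]
    for _ in range(40):
        x,e=ik(p,A,rng.uniform(LO,HI))
        if e<1e-3 and not any(np.abs(x-y).max()<.02 for y in o):o.append(x)
    return o
base=np.array([.622,-.200,.028]);cap=yawv(-157)
S=np.array([.6606,.1666,0]);
for tl in(15,25):
  t=np.radians(tl)
  for eps in(1,-1):
    print("tilt",tl,"eps",eps)
    for nm,p,A in(("grasp",base+.085*cap,tool(-Z,cap,eps,t)),("place",S-.07*yawv(-5.94)+Z*.097,tool(yawv(84.06),Z,eps,t)),("end",S+.0*yawv(-5.94)+Z*.097,tool(yawv(84.06),Z,eps,t)),("placeL",S-.07*yawv(-5.94)+Z*.097,tool(yawv(-95.94),Z,eps,t))):
        tcp=p-.155*A.as_matrix()[:,2]
        print(nm,tcp.round(3),A.as_rotvec().round(3),[list(x.round(2)) for x in best(tcp,A)])
E
```

```text
[ 0.3309575  -0.45480802  0.40374745]
tilt 15 eps 1
grasp [ 0.507 -0.249  0.178] [-0.575  2.826  0.076] []
place [0.575 0.025 0.137] [-1.486 -1.339 -1.14 ] [[np.float64(-0.3), np.float64(0.49), np.float64(1.94), np.float64(1.26), np.float64(1.49), np.float64(-0.87)]]
end [0.645 0.018 0.137] [-1.486 -1.339 -1.14 ] [[np.float64(-0.27), np.float64(0.61), np.float64(1.75), np.float64(1.27), np.float64(1.5), np.float64(-0.8)]]
placeL [0.606 0.323 0.137] [ 1.312 -1.456  1.007] []
tilt 15 eps -1
grasp [ 0.507 -0.249  0.178] [-3.003 -0.611 -0.395] [[np.float64(-0.69), np.float64(0.28), np.float64(1.99), np.float64(0.33), np.float64(0.78), np.float64(0.25)]]
place [0.575 0.025 0.137] [-1.312  1.456  1.007] [[np.float64(-0.3), np.float64(0.49), np.float64(1.94), np.float64(1.26), np.float64(1.49), np.float64(2.27)]]
end [0.645 0.018 0.137] [-1.312  1.456  1.007] [[np.float64(-0.27), np.float64(0.61), np.float64(1.75), np.float64(1.27), np.float64(1.5), np.float64(2.34)]]
placeL [0.606 0.323 0.137] [ 1.486  1.339 -1.14 ] []
tilt 25 eps 1
grasp [ 0.483 -0.259  0.168] [-0.541  2.657  0.12 ] []
pl
[... 442 characters left out ...]
, np.float64(1.68), np.float64(-2.35)]]
tilt 25 eps -1
grasp [ 0.483 -0.259  0.168] [-2.926 -0.595 -0.649] [[np.float64(-0.76), np.float64(0.25), np.float64(2.05), np.float64(0.61), np.float64(0.75), np.float64(-0.02)]]
place [0.576 0.034 0.163] [-1.429  1.585  0.91 ] [[np.float64(-0.27), np.float64(0.42), np.float64(1.95), np.float64(1.15), np.float64(1.37), np.float64(2.35)]]
end [0.646 0.027 0.163] [-1.429  1.585  0.91 ] [[np.float64(-0.25), np.float64(0.55), np.float64(1.76), np.float64(1.15), np.float64(1.39), np.float64(2.42)]]
placeL [0.606 0.314 0.163] [ 1.615  1.456 -1.029] [[np.float64(0.41), np.float64(0.71), np.float64(1.5), np.float64(-0.92), np.float64(1.68), np.float64(0.79)]]
```

```bash
cat > plan.py <<'E'
from k import *
t=np.radians(15);base=np.array([.622,-.200,.028]);cap=yawv(-157);S=np.array([.6606,.1666,0])
G=tool(-Z,cap,-1,t);P=tool(yawv(84.06),Z,-1,t)
gt=base+.085*cap-.155*G.as_matrix()[:,2];pt=S-.07*yawv(-5.94)+Z*.097-.155*P.as_matrix()[:,2]
def delta(p,A,p0,A0):
    return ((p-p0)*100).round(2),(A*A0.inv()).as_rotvec(degrees=True).round(2)
E
python3 - <<'E'
from plan import *
from plant import sense
s=sense();p0=s['ee_pos'];A0=R.from_rotvec(s['ee_rot'])
pre=gt-.10*G.as_matrix()[:,2]
print("to pre",delta(pre,G,p0,A0)," dive",delta(gt,G,pre,G))
lift=gt+[0,0,.15];hi=pt+[0,0,.12]
d,rv=delta(hi,P,lift,G);print("transfer",d,rv,np.linalg.norm(rv),"down",.12)
q=np.array([-.69,.28,1.99,.33,.78,.25])
for k,(p,A) in enumerate([(pre,G),(gt,G),(lift,G)]+[(lift+(hi-lift)*f,R.from_rotvec(np.radians(rv)*f)*G) for f in np.linspace(.1,1,10)]+[(pt,P)]):
    q,e=ik(p,A,q);print(k,q.round(2),round(e,4),p.round(2))
E
```

```text
to pre (array([ 15.2 ,  19.58, -12.99]), array([-11.03, -15.43,   7.19]))  dive (array([ 2.38,  1.01, -9.66]), array([0., 0., 0.]))
transfer [ 6.87 27.38 -7.06] [ 62.1   84.02 -90.  ] 137.89768090870854 down 0.12
0 [-0.74  0.1   1.98  0.29  0.97  0.28] 0.0 [ 0.48 -0.26  0.27]
1 [-0.69  0.28  1.99  0.33  0.78  0.25] 0.0 [ 0.51 -0.25  0.18]
2 [-0.69  0.08  1.9   0.27  1.06  0.36] 0.0 [ 0.51 -0.25  0.33]
3 [-0.64  0.1   1.89  0.23  1.18  0.61] 0.0 [ 0.51 -0.22  0.32]
4 [-0.6   0.12  1.88  0.24  1.3   0.84] 0.0 [ 0.52 -0.19  0.31]
5 [-0.55  0.15  1.87  0.29  1.41  1.06] 0.0 [ 0.53 -0.17  0.31]
6 [-0.52  0.17  1.87  0.37  1.51  1.27] 0.0 [ 0.53 -0.14  0.3 ]
7 [-0.48  0.2   1.87  0.48  1.58  1.48] 0.0 [ 0.54 -0.11  0.29]
8 [-0.45  0.22  1.87  0.61  1.64  1.69] 0.0 [ 0.55 -0.08  0.29]
9 [-0.41  0.24  1.88  0.76  1.66  1.9 ] 0.0 [ 0.55 -0.06  0.28]
10 [-0.38  0.26  1.9   0.91  1.66  2.1 ] 0.0 [ 0.56 -0.03  0.27]
11 [-0.34  0.27  1.92  1.08  1.62  2.29] 0.0 [ 0.57 -0.    0.26]
12 [-0.3   0.28  1.93  1.25  1.56  2.47] 0.0 [0.58 0.02 0.26]
13 [-0.3   0.49  1.94  1.26  1.49  2.27] 0.0 [0.58 0.02 0.14]
```

```bash
python3 -m inch '[[[1.9,2.45,-1.62,-1.38,-1.93,0.9,1],[1.9,2.45,-1.62,-1.38,-1.93,0.9,1],[1.9,2.45,-1.62,-1.38,-1.93,0.9,1],[1.9,2.45,-1.62,-1.38,-1.93,0.9,1],[1.9,2.45,-1.62,-1.38,-1.93,0.9,1],[1.9,2.45,-1.62,-1.38,-1.93,0.9,1],[1.9,2.45,-1.62,-1.38,-1.93,0.9,1],[1.9,2.45,-1.62,-1.38,-1.93,0.9,1],[0,0,0,0,0,0,1],[0,0,0,0,0,0,1]]]' 40
python3 - <<'E'
from plan import *;from h import *
from plant import sense,viewer
s=sense();A=R.from_rotvec(s['ee_rot']);print(delta(gt,G,s['ee_pos'],A))
c=viewer.capture("wrist");im=c["color"][:,:,::-1].copy()
for q in (base+[0,0,.028],base+.116*cap+[0,0,.028],base+.16*cap,base+.085*cap+[0,0,.028]):
    u=proj(c,q)[0];print(u);cv2.circle(im,tuple(int(v) for v in u),4,(0,0,255),1)
cv2.imwrite("pics/w1.png",im)
E
```

```text
time: 2.0
ee_pos: [0.4831, -0.2584, 0.2748]
ee_rot: [-3.001, -0.613, -0.395]
force: [-0.5, -0.4, 0.3]
finger_gap: 0.0853
finger_force: 0.0
(array([ 2.37,  0.95, -9.71]), array([-0.04, -0.01, -0.11]))
[283.48253857  92.76752491]
[283.30850674 259.3660335 ]
[283.12878124 305.39916891]
[283.35419017 215.63384753]
```

View pics/w1.png

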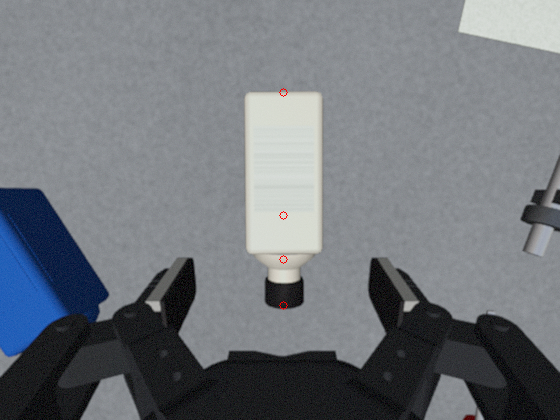

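The markers from my estimate sit on the bottle's centre line: base (283,93), shoulder (283,259), cap (283,305). It lies straight between the fingers, so I dive and grip.

```bash
python3 -m inch '[[[0.3,0.12,-1.21,0,0,0,1],[0.3,0.12,-1.21,0,0,0,1],[0.3,0.12,-1.21,0,0,0,1],[0.3,0.12,-1.21,0,0,0,1],[0.3,0.12,-1.21,0,0,0,1],[0.3,0.12,-1.21,0,0,0,1],[0.3,0.12,-1.21,0,0,0,1],[0.3,0.12,-1.21,0,0,0,1],[0,0,0,0,0,0,1]]]'; python3 -m inch '[[[0,0,0,0,0,0,0.4],[0,0,0,0,0,0,0.4],[0,0,0,0,0,0,0.4],[0,0,0,0,0,0,0.4],[0,0,0,0,0,0,0.4],[0,0,0,0,0,0,0.4],[0,0,0,0,0,0,0.4]]]' 50
```

```text
time: 2.95
ee_pos: [0.5068, -0.2483, 0.1761]
ee_rot: [-2.998, -0.612, -0.392]
force: [0.5, 0.1, -0.7]
finger_gap: 0.0855
finger_force: 0.0
time: 3.65
ee_pos: [0.5074, -0.2494, 0.1791]
ee_rot: [-3.001, -0.612, -0.397]
force: [-2.6, -0.6, 5.6]
finger_gap: 0.056
finger_force: 55.1
```

```bash
python3 -m inch '[[[0,0,0.5,0,0,0,0.4],[0,0,1,0,0,0,0.4],[0,0,2,0,0,0,0.4],[0,0,2,0,0,0,0.4],[0,0,2,0,0,0,0.4],[0,0,2.5,0,0,0,0.4],[0,0,2.5,0,0,0,0.4],[0,0,2.5,0,0,0,0.4],[0,0,0,0,0,0,0.4]]]'; python3 - <<'E'
from plan import *
from plant import sense
s=sense();A=R.from_rotvec(s['ee_rot']);d,rv=delta(pt+[0,0,.12],P,s['ee_pos'],A);print(d,rv,np.linalg.norm(rv),d/20,rv/20)
E
```

```text
time: 4.55
ee_pos: [0.5079, -0.2494, 0.3322]
ee_rot: [-3.005, -0.614, -0.404]
force: [0.9, -0.9, -4.2]
finger_gap: 0.055
finger_force: 54.4
[ 6.76 27.44 -7.51] [ 62.46  84.2  -90.08] 138.22191577315084 [ 0.338   1.372  -0.3755] [ 3.123  4.21  -4.504]
```

```bash
for i in 1 2; do python3 -m inch '[[[0.34,1.37,-0.37,3.12,4.21,-4.5,0.4],[0.34,1.37,-0.37,3.12,4.21,-4.5,0.4],[0.34,1.37,-0.37,3.12,4.21,-4.5,0.4],[0.34,1.37,-0.37,3.12,4.21,-4.5,0.4],[0.34,1.37,-0.37,3.12,4.21,-4.5,0.4],[0.34,1.37,-0.37,3.12,4.21,-4.5,0.4],[0.34,1.37,-0.37,3.12,4.21,-4.5,0.4],[0.34,1.37,-0.37,3.12,4.21,-4.5,0.4],[0.34,1.37,-0.37,3.12,4.21,-4.5,0.4],[0.34,1.37,-0.37,3.12,4.21,-4.5,0.4]]]'; done; python3 -m inch '[[[0,0,0,0,0,0,0.4],[0,0,0,0,0,0,0.4]]]'
python3 - <<'E'
from plan import *;from h import *
from plant import sense,viewer
s=sense();A=R.from_rotvec(s['ee_rot']);print(delta(pt,P,s['ee_pos'],A),s['qpos'].round(2))
c=viewer.capture("scene");cv2.imwrite("pics/s1.png",cv2.resize(c["color"][80:280,200:440,::-1],None,fx=3,fy=3))
E
```

```text
time: 5.55
ee_pos: [0.5407, -0.1112, 0.2893]
ee_rot: [-2.423, 0.639, 0.457]
force: [0.6, -0.1, -3.8]
finger_gap: 0.0555
finger_force: 54.2
time: 6.55
ee_pos: [0.5746, 0.0257, 0.2522]
ee_rot: [-1.3, 1.462, 1.008]
force: [-0.1, 0.4, -4.8]
finger_gap: 0.0556
finger_force: 54.4
time: 6.75
ee_pos: [0.5746, 0.0252, 0.2529]
ee_rot: [-1.308, 1.457, 1.006]
force: [-0.1, 0.2, -3.5]
finger_gap: 0.0555
finger_force: 54.4
(array([  0.09,  -0.02, -11.58]), array([-0.08, -0.03,  0.2 ])) [-0.29  0.35  1.87  1.25  1.56  2.48]
```

View pics/s1.png

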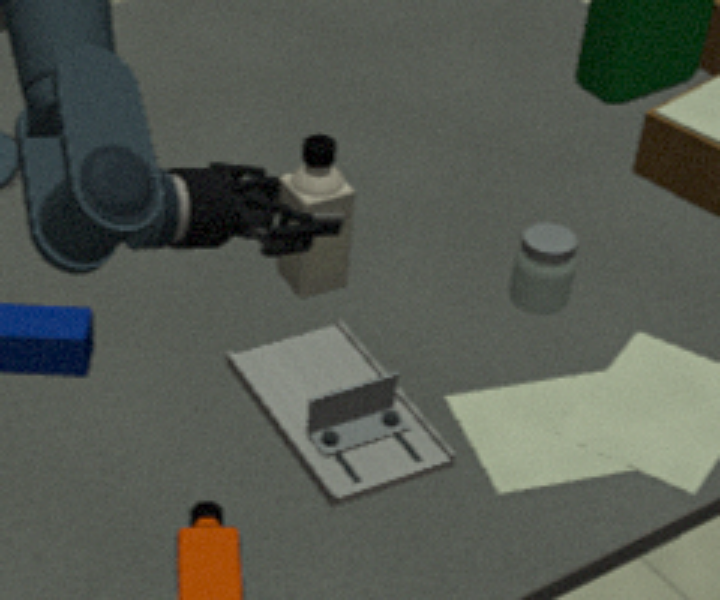

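The bottle is upright in the gripper, with its cap at scene pixel (307,130), and the stand below is clear. I compare the expected corner pixels with the seen ones to check its tilt before lowering.

```bash
python3 - <<'E'
from plan import *;from h import *
from plant import sense,viewer
s=sense();A=R.from_rotvec(s['ee_rot']);M=A.as_matrix()
gp=s['ee_pos']+.155*M[:,2];t=np.radians(15)
# bottle axes in tool frame: n,c from z=cos n - sin c ; x_t = y x z
y=M[:,1];z=M[:,2];up=np.cos(t)*0*z
Q=(R.from_matrix(M)*P.inv());c3=Q.apply(Z);n=Q.apply(yawv(84.06));w=np.cross(n,c3)
b=gp-.085*c3;c=viewer.capture("scene");print("base",b.round(4),"c",c3.round(4))
for nm,q in [("captop",b+.16*c3)]+[(f"base{i}{j}",b+.028*(i*n+j*w)) for i in(-1,1) for j in(-1,1)]+[(f"sh{i}{j}",b+.116*c3+.028*(i*n+j*w)) for i in(-1,1) for j in(-1,1)]: print(nm,proj(c,q)[0].round(1),((proj(c,q)[0]-[270,105])*8).round(0))
cv2.imwrite("pics/s2.png",cv2.resize(c["color"][105:180,270:340,::-1],None,fx=8,fy=8,interpolation=cv2.INTER_CUBIC))
E
```

```text
base [0.591  0.1739 0.1286] c [-3.0e-04 -1.7e-03  1.0e+00]
captop [305.3 126.9] [283. 175.]
base-1-1 [290.1 170. ] [161. 520.]
base-11 [298.6 180.1] [229. 601.]
base1-1 [306.2 165.6] [290. 485.]
base11 [315.  175.4] [360. 563.]
sh-1-1 [291.5 137.6] [172. 261.]
sh-11 [300.4 147.3] [243. 339.]
sh1-1 [308.4 133.4] [307. 227.]
sh11 [317.7 142.9] [382. 303.]
```

View pics/s2.png

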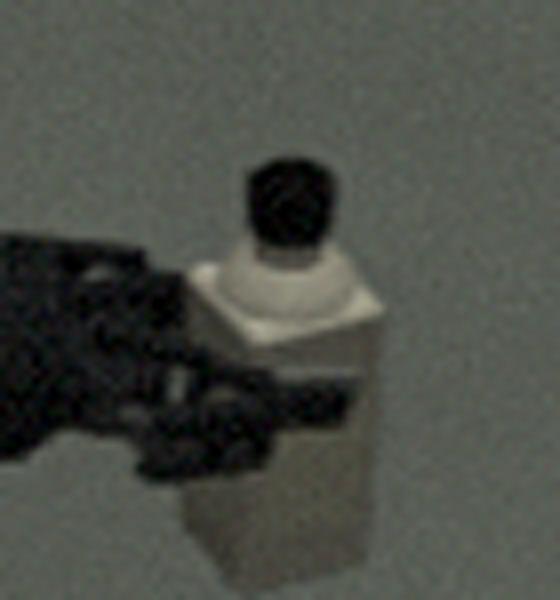

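Seen and predicted corners agree within 1–3 px with no consistent tilt, for example right shoulder (383,307) and right base (370,553) in the crop. I lower it gently.

```bash
python3 -m inch '[[[0,0,-1,0,0,0,0.4],[0,0,-2,0,0,0,0.4],[0,0,-2,0,0,0,0.4],[0,0,-2,0,0,0,0.4],[0,0,-1.5,0,0,0,0.4],[0,0,-1,0,0,0,0.4],[0,0,-0.7,0,0,0,0.4],[0,0,0,0,0,0,0.4]]]';  python3 -m inch '[[[0,0,-0.2,0,0,0,0.4],[0,0,-0.2,0,0,0,0.4],[0,0,-0.2,0,0,0,0.4],[0,0,0,0,0,0,0.4],[0,0,0,0,0,0,0.4]]]'
```

```text
time: 7.65
ee_pos: [0.5749, 0.0248, 0.1514]
ee_rot: [-1.305, 1.456, 1.006]
force: [0.3, -0.9, -3.9]
finger_gap: 0.0552
finger_force: 54.7
time: 8.15
ee_pos: [0.5752, 0.025, 0.1464]
ee_rot: [-1.306, 1.455, 1.005]
force: [-0.3, -0.4, -4.3]
finger_gap: 0.0555
finger_force: 54.7
```

```bash
python3 -m inch '[[[0,0,-0.2,0,0,0,0.4],[0,0,-0.2,0,0,0,0.4],[0,0,-0.1,0,0,0,0.4],[0,0,0,0,0,0,0.4]]]'; for i in 1 2 3; do python3 -m inch '[[[0,0,-0.1,0,0,0,0.4],[0,0,0,0,0,0,0.4]]]' | egrep "ee_pos|^force"; done
```

```text
time: 8.55
ee_pos: [0.5751, 0.025, 0.141]
ee_rot: [-1.306, 1.456, 1.005]
force: [0.9, 0.4, -4.2]
finger_gap: 0.0556
finger_force: 54.7
ee_pos: [0.5751, 0.025, 0.1402]
force: [-0.1, -0.2, -4.5]
ee_pos: [0.5751, 0.025, 0.1392]
force: [-0.1, -0.0, -4.4]
ee_pos: [0.5752, 0.025, 0.1384]
force: [-0.2, -1.0, -3.4]
```

```bash
for i in 1 2; do python3 -m inch '[[[0,0,-0.1,0,0,0,0.4],[0,0,0,0,0,0,0.4]]]' | egrep "ee_pos|^force"; done
```

```text
ee_pos: [0.5754, 0.0249, 0.138]
force: [-1.7, -0.3, 3.9]
ee_pos: [0.5757, 0.0248, 0.1377]
force: [-3.8, -0.5, 8.3]
```

```bash
python3 -m inch '[[[0,0,0.1,0,0,0,0.4],[0,0,0,0,0,0,0.4],[0,0,0,0,0,0,0.8],[0,0,0,0,0,0,0.8],[0,0,0,0,0,0,0.8],[0,0,0,0,0,0,0.8]]]' 20
python3 - <<'E'
from h import *
from plant import viewer
o=np.zeros((480,800,3),'u1')
c=viewer.capture("scene");o[:,:384]=cv2.resize(c["color"][120:270,230:350,::-1],(384,480),interpolation=cv2.INTER_CUBIC)
c=viewer.capture("top");o[:,400:784]=cv2.resize(c["color"][150:270,190:286,::-1],(384,480),interpolation=cv2.INTER_CUBIC)
cv2.imwrite("pics/p1.png",o)
E
```

```text
time: 10.15
ee_pos: [0.5751, 0.025, 0.1371]
ee_rot: [-1.306, 1.456, 1.005]
force: [-0.9, 0.9, 0.3]
finger_gap: 0.0686
finger_force: 0.0
```

View pics/p1.png

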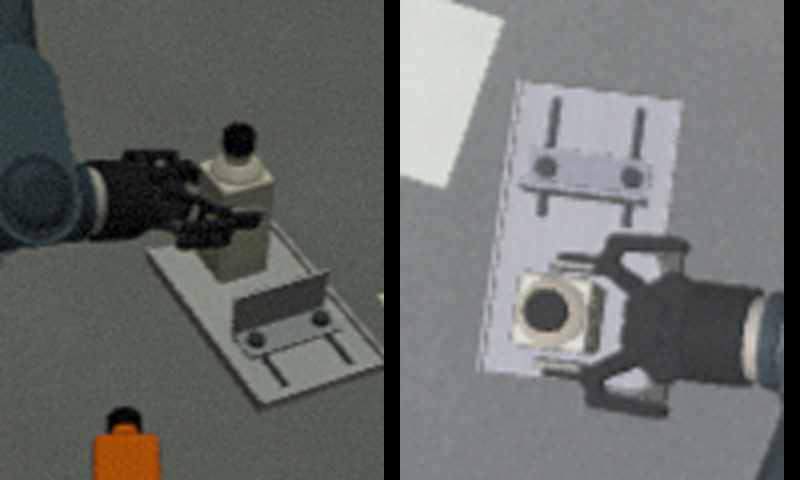

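The bottle stands on the stand, released, with open space to the plate. Its cap centre in the top view is about (226.5,227.5). I'll compute its offset from the middle line.

```bash
python3 - <<'E'
from h import *;from plan import S
from plant import viewer
c=viewer.capture("top");g=cv2.cvtColor(c["color"],cv2.COLOR_RGB2GRAY)
m=((g<100)*255).astype('u1');w=np.zeros_like(m);w[218:238,215:239]=m[218:238,215:239]
k=max(cv2.findContours(w,cv2.RETR_EXTERNAL,cv2.CHAIN_APPROX_NONE)[0],key=cv2.contourArea);e=cv2.minEnclosingCircle(k);print(e)
a=np.radians(-5.94);Rm=np.array([[np.cos(a),np.sin(a)],[-np.sin(a),np.cos(a)]])
p=ray(c,e[0],.172)[0];print(p,Rm@(p-S)[:2], "world per mm along stand x",np.cos(a),np.sin(a))
E
```

```text
((226.0, 227.5), 5.4084272384643555)
[0.59156842 0.17417339 0.172     ] [-0.06944469  0.00038886] world per mm along stand x 0.9946308119914323 -0.10348694525042253
```

On the middle line, about 68 mm short of contact. I re-grip lightly, since pushing ungripped at 85 mm could tip it over the 50 mm plate, and slide.

```bash
python3 -m inch '[[[0,0,0,0,0,0,0.55],[0,0,0,0,0,0,0.55],[0,0,0,0,0,0,0.55],[0,0,0,0,0,0,0.55]]]' 20; python3 -m inch '[[[0.3,-0.03,0,0,0,0,0.55],[0.6,-0.06,0,0,0,0,0.55],[0.6,-0.06,0,0,0,0,0.55],[0.6,-0.06,0,0,0,0,0.55],[0.6,-0.06,0,0,0,0,0.55],[0.6,-0.06,0,0,0,0,0.55],[0.6,-0.06,0,0,0,0,0.55],[0.6,-0.06,0,0,0,0,0.55],[0.3,-0.03,0,0,0,0,0.55],[0,0,0,0,0,0,0.55]]]'
```

```text
time: 10.7
ee_pos: [0.5752, 0.0249, 0.1373]
ee_rot: [-1.306, 1.455, 1.005]
force: [0.9, -0.0, -1.1]
finger_gap: 0.0556
finger_force: 31.8
time: 11.7
ee_pos: [0.6238, 0.02, 0.1374]
ee_rot: [-1.306, 1.455, 1.003]
force: [0.5, -1.3, -0.4]
finger_gap: 0.0555
finger_force: 31.8
```

```bash
python3 -m inch '[[[0.2,-0.02,0,0,0,0,0.55],[0.2,-0.02,0,0,0,0,0.55],[0.2,-0.02,0,0,0,0,0.55],[0.2,-0.02,0,0,0,0,0.55],[0.2,-0.02,0,0,0,0,0.55],[0,0,0,0,0,0,0.55]]]'|egrep "ee_pos|^force"; for i in 1 2 3; do python3 -m inch '[[[0.1,-0.01,0,0,0,0,0.55],[0,0,0,0,0,0,0.55]]]' | egrep "ee_pos|^force"; done
python3 - <<'E'
from h import *
from plant import viewer
o=np.zeros((480,800,3),'u1')
c=viewer.capture("scene");o[:,:384]=cv2.resize(c["color"][120:270,230:350,::-1],(384,480),interpolation=cv2.INTER_CUBIC)
c=viewer.capture("top");o[:,400:784]=cv2.resize(c["color"][150:270,190:286,::-1],(384,480),interpolation=cv2.INTER_CUBIC)
cv2.imwrite("pics/p2.png",o)
E
```

```text
ee_pos: [0.6335, 0.0191, 0.1373]
force: [-0.6, -0.0, -0.0]
ee_pos: [0.6342, 0.0191, 0.1373]
force: [-1.0, 0.3, 0.3]
ee_pos: [0.6352, 0.019, 0.1373]
force: [-1.0, 0.0, -0.0]
ee_pos: [0.6362, 0.0189, 0.1373]
force: [-0.7, -0.0, 0.7]
```

View pics/p2.png

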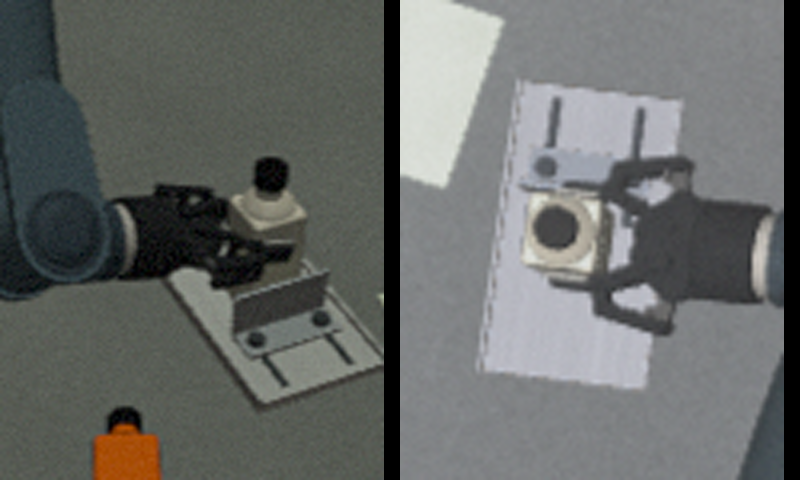

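The bottle at top-crop (555,228) is still a few mm short of the plate, and the front finger passes above it. I continue in 1 mm steps.

```bash
for i in 1 2 3; do python3 -m inch '[[[0.1,-0.01,0,0,0,0,0.55],[0,0,0,0,0,0,0.55]]]' | egrep "ee_pos|^force"; done
```

```text
ee_pos: [0.6372, 0.0188, 0.1373]
force: [-0.2, 0.5, 0.2]
ee_pos: [0.6383, 0.0186, 0.1373]
force: [-0.5, 0.8, 0.6]
ee_pos: [0.6393, 0.0185, 0.1373]
force: [-1.2, -0.1, -0.4]
```

```bash
for i in 1 2; do python3 -m inch '[[[0.1,-0.01,0,0,0,0,0.55],[0,0,0,0,0,0,0.55]]]' | egrep "ee_pos|^force"; done
```

```text
ee_pos: [0.6403, 0.0184, 0.1373]
force: [-0.7, 1.0, -0.4]
ee_pos: [0.6413, 0.0183, 0.1373]
force: [-1.5, 0.2, 0.3]
```

```bash
for i in 1; do python3 -m inch '[[[0.1,-0.01,0,0,0,0,0.55],[0,0,0,0,0,0,0.55]]]' | egrep "ee_pos|^force"; done
```

```text
ee_pos: [0.6423, 0.0182, 0.1373]
force: [-1.1, -0.4, -0.5]
```

```bash
python3 -m inch '[[[0.1,-0.01,0,0,0,0,0.55],[0,0,0,0,0,0,0.55]]]' | egrep "ee_pos|^force"
```

```text
ee_pos: [0.6433, 0.0181, 0.1373]
force: [-1.3, 0.3, 0.9]
```

```bash
python3 -m inch '[[[0.1,-0.01,0,0,0,0,0.55],[0,0,0,0,0,0,0.55]]]' | egrep "ee_pos|^force"
```

```text
ee_pos: [0.6443, 0.018, 0.1373]
force: [-0.9, -0.8, 0.5]
```

```bash
python3 -m inch '[[[0.1,-0.01,0,0,0,0,0.55],[0,0,0,0,0,0,0.55]]]' | egrep "ee_pos|^force"
```

```text
ee_pos: [0.6449, 0.018, 0.1372]
force: [-4.0, -0.7, 1.8]
```

```bash
python3 - <<'E'
from h import *
from plant import viewer
o=np.zeros((500,800,3),'u1')
c=viewer.capture("scene");o[:,:390]=cv2.resize(c["color"][150:230,285:347,::-1],(390,500),interpolation=cv2.INTER_CUBIC)
c=viewer.capture("top");o[:,400:800]=cv2.resize(c["color"][180:230,215:255,::-1],(400,500),interpolation=cv2.INTER_CUBIC)
cv2.imwrite("pics/p3.png",o)
E
```

```text
(no output)
```

View pics/p3.png

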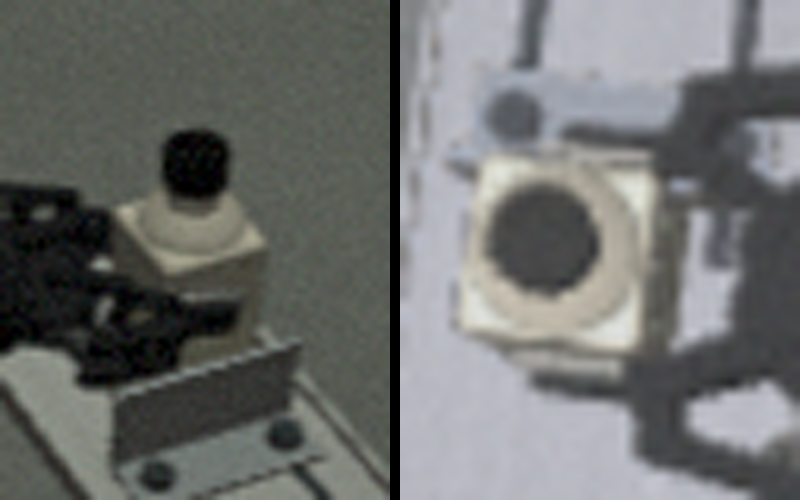

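The bottle's front face meets the plate at top crop (475–650,160). The x force has jumped to about −4 N, which confirms contact. I nudge another half millimetre, release, and back out.

```bash
python3 -m inch '[[[0.05,0,0,0,0,0,0.55],[0,0,0,0,0,0,0.55]]]' | egrep "ee_pos|^force"; python3 -m inch '[[[0,0,0,0,0,0,0.85],[0,0,0,0,0,0,0.85],[0,0,0,0,0,0,0.85],[0,0,0,0,0,0,0.85]]]'
```

```text
ee_pos: [0.6451, 0.018, 0.1371]
force: [-7.5, -2.2, 3.1]
time: 15.5
ee_pos: [0.6459, 0.0179, 0.1375]
ee_rot: [-1.306, 1.455, 1.004]
force: [-0.6, -0.9, -0.7]
finger_gap: 0.0728
finger_force: 0.0
```

```bash
python3 -m inch '[[[-0.05,-0.48,0.13,0,0,0,0.85],[-0.1,-0.96,0.26,0,0,0,0.85],[-0.1,-0.96,0.26,0,0,0,0.85],[-0.1,-0.96,0.26,0,0,0,0.85],[-0.1,-0.96,0.26,0,0,0,0.85],[-0.1,-0.96,0.26,0,0,0,0.85],[-0.1,-0.96,0.26,0,0,0,0.85],[-0.1,-0.96,0.26,0,0,0,0.85],[-0.1,-0.96,0.26,0,0,0,0.85],[0,0,0,0,0,0,0.85]]]'
python3 - <<'E'
from h import *
from plant import viewer,sense
o=np.zeros((500,800,3),'u1')
c=viewer.capture("scene");o[:,:390]=cv2.resize(c["color"][150:230,285:347,::-1],(390,500),interpolation=cv2.INTER_CUBIC)
c=viewer.capture("top");o[:,400:800]=cv2.resize(c["color"][160:260,195:275,::-1],(400,500),interpolation=cv2.INTER_CUBIC)
cv2.imwrite("pics/p4.png",o)
E
```

```text
time: 16.5
ee_pos: [0.6374, -0.065, 0.16]
ee_rot: [-1.305, 1.456, 1.003]
force: [-0.2, -0.4, -0.5]
finger_gap: 0.0726
finger_force: 0.0
```

View pics/p4.png

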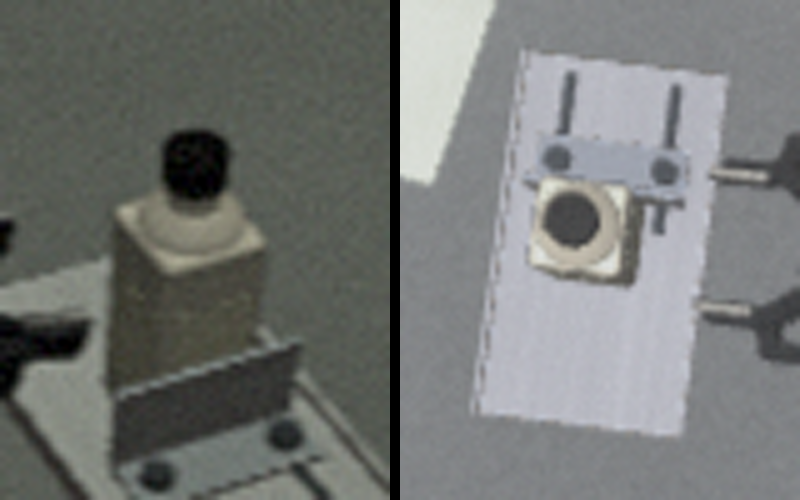

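The bottle stands upright and square against the plate. The plate's front edge is where it was, running from top crop (525,183) to (685,203). The gripper is clear, so I hand in.

```bash
python3 -c "
from plant import r;print(r.hand_in())"
```

```text
the job is handed in; nothing more can be done
None
```

The white bottle was set upright on the stand and eased up to light contact with the stop plate, which did not visibly move. It was then released standing square against the plate, and the job is handed in (no verdict was returned).

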